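# Open the dust extractor and set it to full speed

### The arm

A 6-joint arm with a two-finger parallel gripper is mounted at the origin on a cart in front of the work surface, level with it; the furniture and walls round the work are solid. World frame = base frame: x ahead of the robot, y to its left, z up, the work surface at z = 0. Lengths are in m, angles in rad, forces in N, time in s.
With the tool pointing down it reaches from about 0.35 to 1 m from the base axis. Payload 7.1 kg.
Tool frame: the origin (TCP) lies at the very end of the fingers, on their centre line; the grasp point (between the pads) lies 19 mm behind it; z points along the fingers, y is the line along which they close (so a half turn about z gives the same grasp; the last joint's range is limited). The gripper opens to 85 mm and grips with 20 to 120 N. Pads are 22 mm wide; open, the fingers measure 114 mm over their backs; the gripper's body (76 mm by 85 mm) begins 54 mm behind the grasp point. The pads swing forward as they close: fully open they stand 13 mm farther back than shut.
Start: joints at [1.144, 0.423, 1.63, -0, 1.089, -0.019], TCP at [0.248, 0.574, 0.231] pointing down, gripper open.
Joint ranges: [-3, 3], [-0.9, 2.11], [0.09, 2.58], [-1.31, 4.45], [0.11, 2.69], [-2.54, 2.54]. Speed limits (rad/s): [2.39, 2.39, 3.01, 3.14, 3.14, 3.14].

### API

Orientations are given as a unit quaternion [x, y, z, w].
In Python, from station import ctrl gives the robot as it stands.
- The arm moves only by the shell command python3 -m pendant 'ROWS' [FORCE]. ROWS is JSON, a list of rows, each an object with "offset": the shift along the tool's x, y, z in units of 30 mm (1.0 is 30 mm), a list of three; "twist": the turn, a rotation vector about the tool's x, y, z in degrees, a list of three; "jaw": the finger opening in mm, from 0 to 85.4. A call has 1 to 20 rows; each row is the pose to reach, as a shift and turn from the pose commanded when the call began, along the tool's axes at that moment; what a row does not reach only later rows make up. A row lasts 1/8 s, in which the tool goes at most 62.5 mm and 10.7 degrees, less where a joint would pass 70% of its speed; a pose out of reach is approached as far as the arm can. A call with a gripper value outside its range is refused whole. The fingers move at their own pace and stop on an object; FORCE is the grip in N (left out, the last holds). Time passes only in rows, so rows that repeat a pose let the fingers close. It gives the time, the measured TCP pose, the force, the opening and the grip force at its end, in the units of the state.
- ctrl.get_state(): the state, without advancing time (a new reading comes with each control period).
- ctrl.get_image(name): name is "scene" or "top"; returns a dict with "frame" (480x640x3 uint8, blue, green, red), "z_map" (480x640 float32, m along the optical axis (not along the pixel's ray), 0 where there is no reading), "fx", "fy", "cx", "cy" (pixels), "k1" (the pictures are not rectified: a ray, as slopes to the right and down, at radius r is drawn at 1 + k1 r^2 times it, then the intrinsics apply), "rvec" (rotation vector, rad) and "tvec" (3), from world to camera coordinates, as OpenCV has them. Camera axes: x right, y down, z forward; pixel columns grow to the right and rows downward; lengths in m; the calibration is good to about 2 mm. A picture is of the moment at which its call begins.
- ctrl.sign_off(): hands the job in; it is judged then, once.
Trained networks look in the newest picture that a camera, given by its name, has taken for a name from the list of things; names that differ only in an ending like _2 or _b are one class to them, and where a whole thing is asked for, a point or a joint stands for the part that bears it (a point fixed in the world has none). Each returns a list of dicts, best first, with "confidence" (0 to 1); they miss things now and then, are a little off and sometimes report something else, mostly with a low value. They report only what shows in the picture. A call takes as long as a camera call.
- ctrl.boxes_of(camera, thing): "point" ([column, row] in pixels, amid what is visible of it).
- ctrl.cut_out(camera, thing): "mask" (480x640 bool, what is visible of it) and "point" ([column, row] in pixels, amid what is visible of it).
- ctrl.place_of(camera, thing): "point" ([column, row] in pixels: a listed point, or the origin of a listed thing).
The state is a dict: "clock": time; "joints": joint angles; "joint_velocities": joint speeds; "effort": joint torques, N m; "tcp_pos": TCP position; "ee_rot": TCP orientation; "wrist_force": force on the tool from outside, world axes, zero at the start; "moment": the same for the moment, N m; "opening": opening from 0.0 (shut) to 1.0 (fully open); "finger_force": force on a finger pad.
Only numpy, scipy, OpenCV 4.12 (cv2) and the standard library are available. Lean on these libraries where they do the work, as an engineer would, in place of code of your own. Each camera call takes 0.05 s, during which the arm holds its last target. There are 200 camera calls.

### The job

Get the dust extractor on the trolley ready for sanding: first push its shutter fully open, towards the front, then push the T-shaped speed lever away from the front, past the middle notch, into the last notch at the far stop. Only push with the fingertips or the outside of the fingers: do not pinch either grip, do not ram them, and leave the pot, screwdriver, bottle and tape around them where they are. Finish with the hand clear.

Things in the scene. Friction and masses are not known exactly. Their poses are not given: they have to be found in the camera images.
- extractor: Low box, grey with white deck, 220 x 270 x 70 mm (x, y, z), fixed to the trolley. Origin: centre of its underside. Its front (air slots) is its -x side, roughly towards the robot; y to its left, z up. Deck 70 mm above the origin. Left half (y = 62 mm): steel shutter over the grille, sliding along x between rails (tops at 79 mm). Right half (y = -68 mm): T-shaped lever sliding along x.
- shutter_grip (a point): Centre of the shutter's upright grip ridge (black, 84 mm along the extractor's y, 16 mm thick with its two rubber pads, top 12 mm above this point). The shutter plate below it (80 x 100 mm) has its top 10 mm below this point and reaches 48 mm to the front and 32 mm to the rear of it. To open, the ridge is pushed from its far side towards the front.
- shutter (a joint): Travel of the shutter in m: 0 closed, 0.070 fully open (hard stop); grows as the shutter moves along the extractor's -x, towards the front. Starts at 0 to 0.015. Steady friction of about 2 N; stays where it is left.
- lever_grip (a point): Centre of the crossbar of the T-shaped speed lever (black, 94 mm along the extractor's y, 16 mm thick with its two rubber pads, its underside 9 mm below this point and its top 13 mm above it). The deck is 21.5 mm below this point. A 9 mm stem under the middle carries it.
- speed_lever (a joint): Travel of the lever in m along the extractor's +x, away from the front: 0 off, 0.030 low (first detent, one pip), 0.060 high (second detent and hard stop, two pips). Starts at off. Pushing it out of a notch takes up to about 6 N; just past half-way to the next notch (at about 0.018 and 0.048) it snaps on by itself into that notch, and it stays in a notch.
- paint_pot: Bystander: small flip-top paint pot, about 36 mm across, 38 mm high, loose on the deck beyond the far end of the lever's travel. Origin: its underside. Not to be disturbed.
- screwdriver: Bystander: screwdriver, 176 mm long, 30 mm high, lying on the trolley in front of the extractor. Origin: underside. Not to be disturbed.
- dropper: Bystander: squeeze bottle with a pointed nozzle, 34 mm across, 122 mm high, standing left of the extractor. Origin: underside. Not to be disturbed.
- tape: Bystander: roll of masking tape, 68 mm across, 18 mm high, lying right of the extractor. Origin: underside. Not to be disturbed.

How it is judged:
On the way, in this order (a step that is already met when the one before it is completed fails the run):
1. the shutter is fully open (value of joint shutter above 0.063 m), for 0.2 s.
2. the speed lever is in the last notch (value of joint speed_lever above 0.056 m), for 0.2 s.
At the end, for the whole second after the job is handed in: The shutter is open to within 7 mm of its stop (joint above 0.063) and the speed lever rests in the last notch (joint above 0.056); pot, screwdriver, bottle and tape are upright as they were and within 20 mm of where they stood (value of joint shutter above 0.063 m and value of joint speed_lever above 0.056 m and velocity of joint speed_lever below 0.01 m/s and not (distance of any of paint_pot, screwdriver, dropper, tape from where it was at the start of the episode above 0.02 m) and angle between each of paint_pot, screwdriver, dropper, tape's own z axis and vertical below 0.3 rad); the robot touches nothing.
It fails at once if the shutter's or the lever's grip is pinched from both sides ((contact force between the fingers and shutter_c2 above 2 N and contact force between the fingers and shutter_c3 above 2 N) or (contact force between the fingers and speed_lever_c2 above 2 N and contact force between the fingers and speed_lever_c3 above 2 N)).
It fails at once if the extractor is rammed (more than 45 N) (contact force between any of the fingers, the arm and extractor above 45 N).
It fails at once if a bystander is moved more than 20 mm, lifted or carried (distance of any of paint_pot, screwdriver, dropper, tape from where it was at the start of the episode above 0.02 m).
It also fails if it takes over 45 s, if anything falls off the work surface, if the arm or the gripper's body presses on something with over 40 N, if the wrist force passes 120 N, or if a joint passes its speed limit or range.

## Working session

There is one attempt and no reset: what is moved stays moved. The work goes in short steps, Python scripts to look and compute and a shell command to move; the robot and the scene stay as the last step left them, time stands still between calls to the robot, and variables do not carry over. Pictures are saved under pics/ and viewed, at most 10 in all, crops included, and the job is handed in when it is done.

```bash
mkdir -p pics; cat > h.py <<'E'
import numpy as np, cv2
from station import ctrl
from scipy.spatial.transform import Rotation as R
def ray(im,px):
    K=np.array([[im["fx"],0,im["cx"]],[0,im["fy"],im["cy"]],[0,0,1.]])
    d=cv2.undistortPoints(np.array([[px]],float),K,np.array([im["k1"],0,0,0.]))[0,0]
    M=R.from_rotvec(np.ravel(im["rvec"])).as_matrix(); t=np.ravel(im["tvec"])
    return M,t,np.array([d[0],d[1],1.])
def pos(im,px,z=None):
    M,t,d=ray(im,px)
    if z is None:
        c,r=int(round(px[0])),int(round(px[1]))
        p=im["z_map"][r-1:r+2,c-1:c+2]; s=np.median(p[p>0]) if (p>0).any() else np.nan
        return M.T@(d*s-t)
    o=-M.T@t; w=M.T@d
    return o+w*(z-o[2])/w[2]
E
python3 - <<'E'
from h import *
for c in("scene","top"):
    im=ctrl.get_image(c); cv2.imwrite(f"pics/{c}0.png",im["frame"])
    np.save(f"{c}.npy",im,allow_pickle=True)
    for n in("extractor","shutter_grip","lever_grip","paint_pot","screwdriver","dropper","tape"):
        for d in ctrl.place_of(c,n)[:1]:
            print(c,n,round(d["confidence"],2),np.round(d["point"]),pos(im,d["point"]).round(3))
s=ctrl.get_state();print(s["tcp_pos"],s["ee_rot"],s["clock"],s["wrist_force"])
E
```

```text
scene extractor 0.86 [331. 263.] [ 0.488 -0.073  0.072]
scene shutter_grip 0.78 [324. 203.] [0.594 0.038 0.093]
scene lever_grip 0.62 [337. 243.] [ 0.505 -0.072  0.103]
scene paint_pot 0.63 [385. 239.] [ 0.593 -0.106  0.08 ]
scene screwdriver 0.77 [252. 290.] [0.397 0.029 0.01 ]
scene tape 0.61 [369. 332.] [ 0.463 -0.176  0.001]
top extractor 0.61 [305. 233.] [ 0.544 -0.007  0.07 ]
top shutter_grip 0.9 [274. 198.] [0.601 0.047 0.098]
top lever_grip 0.85 [340. 248.] [ 0.512 -0.066  0.104]
top paint_pot 0.76 [357. 200.] [ 0.595 -0.097  0.105]
top screwdriver 0.89 [277. 318.] [0.395 0.046 0.022]
top dropper 0.71 [206. 226.] [0.559 0.171 0.062]
top tape 0.84 [392. 283.] [ 0.458 -0.17  -0.   ]
[0.2478378  0.57372476 0.23133676] [2.02496481e-01 9.79282990e-01 4.27002437e-06 7.58991554e-06] 0.8 [ 0.21351055 -0.46415582  0.47690375]
```

```bash
python3 - <<'E'
from h import *
a=cv2.imread("pics/scene0.png")[130:380,180:480];b=cv2.imread("pics/top0.png")[130:380,160:460]
cv2.imwrite("pics/m.png",np.hstack([cv2.resize(a,(400,333)),cv2.resize(b,(400,333))]))
im=np.load("top.npy",allow_pickle=True).item()
for n,z in(("shutter_grip",.104),("lever_grip",.105),("extractor",None)):
    m=ctrl.cut_out("top",n)[0]["mask"]
    P=np.array([pos(im,(c,r)) for r,c in np.argwhere(m)])
    P=P[np.isfinite(P).all(1)]
    if n=="extractor": P=P[(P[:,2]>.06)&(P[:,2]<.076)]
    else:
        print(n,"ztop",np.percentile(P[:,2],[50,90,97]).round(4)); P=P[P[:,2]>.095]
    r=cv2.minAreaRect(P[:,:2].astype(np.float32)*1000);print(n,len(P),np.round(r[0],1),np.round(r[1],1),round(r[2],1))
s=ctrl.get_state();print(R.from_quat(s["ee_rot"]).as_matrix().round(3))
E
```

```text
shutter_grip ztop [0.0772 0.0969 0.0989]
shutter_grip 332 [606.3  47.4] [83.8 14. ] 75.7
lever_grip ztop [0.1011 0.104  0.1043]
lever_grip 496 [510.8 -63.6] [92.8 16.6] 77.1
extractor 13363 [554.5  -4.5] [266.8 216.5] 77.3
[[-0.918  0.397 -0.   ]
 [ 0.397  0.918  0.   ]
 [ 0.     0.    -1.   ]]
```

View pics/m.png

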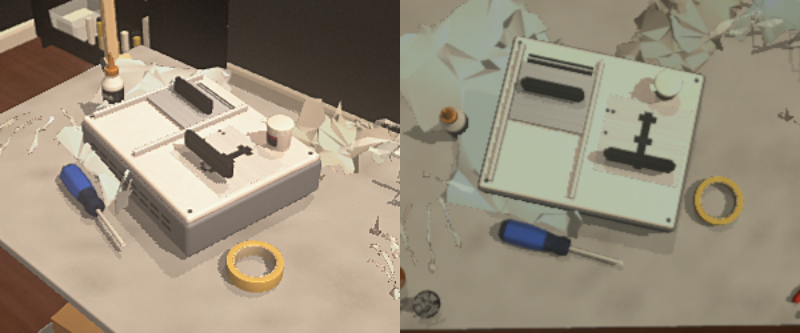

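The views show the extractor yawed about -13°. The shutter ridge is at top pixel (274,198) near closed, and the lever is at (340,248) at off, with the pot beyond it at (357,200). I'll push with closed fingers.

```bash
cat >> h.py <<'E'
a=np.deg2rad(-12.7);e=np.array([np.cos(a),np.sin(a)]);f=np.array([-e[1],e[0]]);C=np.array([.5545,-.0045])
def go(ex,ey,z,yaw=True):
    s=ctrl.get_state();M=R.from_quat(s["ee_rot"])
    T=np.r_[C+(ex*e+ey*f)/1000,z]
    W=np.column_stack([np.r_[-e,0],np.r_[f,0],[0,0,-1.]])
    print("offset",(M.inv().apply(T-s["tcp_pos"])/.03).round(2),"twist",np.rad2deg((M.inv()*R.from_matrix(W)).as_rotvec()).round(1))
def where():
    s=ctrl.get_state();d=s["tcp_pos"]-np.r_[C,0]
    print("ext xy mm",(d[:2]@e*1000).round(1),(d[:2]@f*1000).round(1),"z",d[2].round(4),"F ext",(s["wrist_force"][:2]@e).round(1),s["wrist_force"][2].round(1),"t",s["clock"],"op",s["opening"])
E
python3 -c "
from h import *
go(72,62,.15)"
```

```text
offset [-19.   -11.17   2.71] twist [  0.   -0.  -10.7]
```

```bash
python3 -m pendant '[{"offset":[-19,-11.17,0.5],"twist":[0,0,-10.7],"jaw":0},{"offset":[-19,-11.17,0.5],"twist":[0,0,-10.7],"jaw":0},{"offset":[-19,-11.17,0.5],"twist":[0,0,-10.7],"jaw":0},{"offset":[-19,-11.17,0.5],"twist":[0,0,-10.7],"jaw":0},{"offset":[-19,-11.17,0.5],"twist":[0,0,-10.7],"jaw":0},{"offset":[-19,-11.17,0.5],"twist":[0,0,-10.7],"jaw":0},{"offset":[-19,-11.17,0.5],"twist":[0,0,-10.7],"jaw":0},{"offset":[-19,-11.17,0.5],"twist":[0,0,-10.7],"jaw":0},{"offset":[-19,-11.17,0.5],"twist":[0,0,-10.7],"jaw":0},{"offset":[-19,-11.17,0.5],"twist":[0,0,-10.7],"jaw":0},{"offset":[-19,-11.17,0.5],"twist":[0,0,-10.7],"jaw":0},{"offset":[-19,-11.17,0.5],"twist":[0,0,-10.7],"jaw":0},{"offset":[-19,-11.17,0.5],"twist":[0,0,-10.7],"jaw":0},{"offset":[-19,-11.17,2.7],"twist":[0,0,-10.7],"jaw":0},{"offset":[-19,-11.17,2.7],"twist":[0,0,-10.7],"jaw":0},{"offset":[-19,-11.17,2.7],"twist":[0,0,-10.7],"jaw":0},{"offset":[-19,-11.17,2.7],"twist":[0,0,-10.7],"jaw":0}]'; python3 -c "
from h import *
where();go(72,62,.087)"
```

```text
clock: 3.08
tcp_pos: [0.6395, 0.0406, 0.1527]
ee_rot: [0.11, 0.994, 0.0, 0.002]
wrist_force: [0.6, -0.1, -0.0]
opening: 0.002
finger_force: 0.0
ext xy mm 73.0 62.7 z 0.1527 F ext 0.6 -0.0 t 3.075 op 0.0016327431584078741
offset [ 0.04 -0.02  2.19] twist [0.1 0.2 0.1]
```

```bash
python3 -m pendant '[{"offset":[0,0,1],"twist":[0,0,0],"jaw":0},{"offset":[0,0,2],"twist":[0,0,0],"jaw":0},{"offset":[0,0,2.2],"twist":[0,0,0],"jaw":0},{"offset":[0,0,2.2],"twist":[0,0,0],"jaw":0},{"offset":[0.25,0,2.2],"twist":[0,0,0],"jaw":0},{"offset":[0.4,0,2.2],"twist":[0,0,0],"jaw":0},{"offset":[0.6,0,2.2],"twist":[0,0,0],"jaw":0},{"offset":[0.8,0,2.2],"twist":[0,0,0],"jaw":0},{"offset":[1,0,2.2],"twist":[0,0,0],"jaw":0}]'; python3 -c "
from h import *
where()"
```

```text
clock: 4.2
tcp_pos: [0.6092, 0.0468, 0.0848]
ee_rot: [0.11, 0.994, 0.0, 0.001]
wrist_force: [2.8, -1.4, 2.3]
opening: 0.001
finger_force: 1.3
ext xy mm 42.1 62.1 z 0.0848 F ext 3.0 2.3 t 4.2 op 0.0005377739562868612
```

Contact is light, about 3 N. I'll keep pushing, with smaller steps near the stop.

```bash
python3 -m pendant '[{"offset":[0.25,0,-0.05],"twist":[0,0,0],"jaw":0},{"offset":[0.5,0,-0.05],"twist":[0,0,0],"jaw":0},{"offset":[0.75,0,-0.05],"twist":[0,0,0],"jaw":0},{"offset":[0.95,0,-0.05],"twist":[0,0,0],"jaw":0},{"offset":[1.1,0,-0.05],"twist":[0,0,0],"jaw":0},{"offset":[1.2,0,-0.05],"twist":[0,0,0],"jaw":0}]'; python3 -c "
from h import *
where()"
```

```text
clock: 4.95
tcp_pos: [0.5735, 0.0546, 0.0858]
ee_rot: [0.11, 0.994, -0.0, -0.0]
wrist_force: [2.1, 0.3, -2.2]
opening: 0.0
finger_force: 1.1
ext xy mm 5.5 61.9 z 0.0858 F ext 2.0 -2.2 t 4.95 op 0.0001279331918747901
```

```bash
python3 -m pendant '[{"offset":[0.1,0,0],"twist":[0,0,0],"jaw":0},{"offset":[0.2,0,0],"twist":[0,0,0],"jaw":0}]'; python3 -c "
from h import *
where()"
```

```text
clock: 5.2
tcp_pos: [0.5689, 0.0557, 0.086]
ee_rot: [0.11, 0.994, 0.0, 0.001]
wrist_force: [9.5, -4.2, -7.7]
opening: -0.002
finger_force: 5.0
ext xy mm 0.8 61.9 z 0.086 F ext 10.2 -7.7 t 5.2 op -0.0018875825541338337
```

```bash
python3 -m pendant '[{"offset":[0.05,0,0],"twist":[0,0,0],"jaw":0},{"offset":[0.05,0,0],"twist":[0,0,0],"jaw":0}]'; python3 -c "
from h import *
where()"
```

```text
clock: 5.45
tcp_pos: [0.5689, 0.0557, 0.0861]
ee_rot: [0.11, 0.994, 0.0, 0.003]
wrist_force: [9.6, -3.2, -7.4]
opening: 0.002
finger_force: 5.0
ext xy mm 0.8 61.9 z 0.0861 F ext 10.1 -7.4 t 5.45 op 0.001782432149564441
```

```bash
python3 -m pendant '[{"offset":[-0.4,0,0],"twist":[0,0,0],"jaw":0},{"offset":[-0.4,0,-1],"twist":[0,0,0],"jaw":0},{"offset":[-0.4,0,-2.2],"twist":[0,0,0],"jaw":0},{"offset":[1,-2,-2.5],"twist":[0,0,0],"jaw":0},{"offset":[2.1,-4.3,-2.5],"twist":[0,0,0],"jaw":0},{"offset":[2.1,-4.3,-2.5],"twist":[0,0,0],"jaw":0},{"offset":[2.1,-4.3,-2.5],"twist":[0,0,0],"jaw":0},{"offset":[2.1,-4.3,-2.5],"twist":[0,0,0],"jaw":0}]'; python3 - <<'E'
from h import *
where();go(-62,-67,.087)
im=ctrl.get_image("top");cv2.imwrite("pics/t1.png",cv2.resize(im["frame"][130:380,160:460],(720,600)))
for n in("shutter_grip","lever_grip"):
    for d in ctrl.place_of("top",n)[:1]:
        p=pos(im,d["point"],.099)[:2]-C; print(n,d["confidence"],(p@e*1000).round(1),(p@f*1000).round(1))
E
```

```text
clock: 6.45
tcp_pos: [0.4774, -0.0556, 0.161]
ee_rot: [0.11, 0.994, 0.0, 0.0]
wrist_force: [-0.1, 0.5, -0.2]
opening: 0.003
finger_force: 0.0
ext xy mm -63.9 -66.8 z 0.161 F ext -0.2 -0.2 t 6.45 op 0.0028044635124323107
offset [-0.06 -0.01  2.47] twist [0. 0. 0.]
shutter_grip 0.89 -25.2 57.6
```

View pics/t1.png

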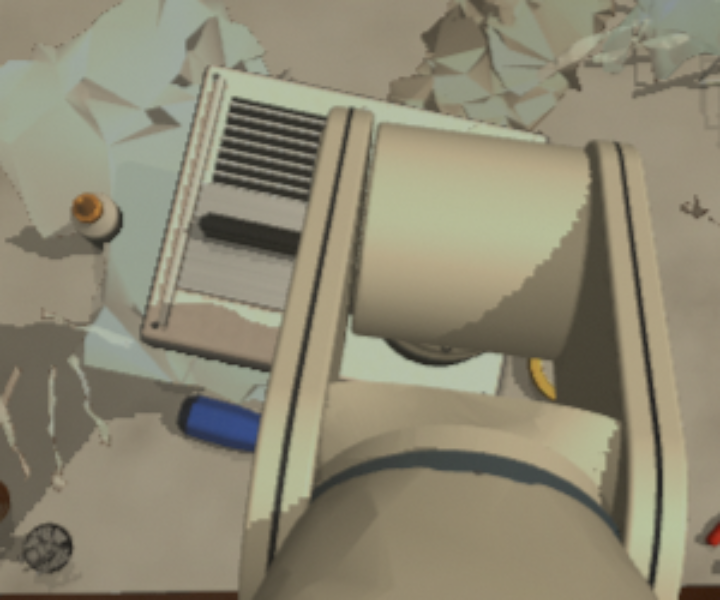

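The shutter ridge, at (250,232) in the crop, now sits forward with the whole grille bare behind it, and it was pressed hard against its stop. Next is the lever.

```bash
python3 -m pendant '[{"offset":[0,0,1.2],"twist":[0,0,0],"jaw":0},{"offset":[0,0,2.2],"twist":[0,0,0],"jaw":0},{"offset":[0,0,2.5],"twist":[0,0,0],"jaw":0},{"offset":[0,0,2.5],"twist":[0,0,0],"jaw":0},{"offset":[-0.3,0,2.5],"twist":[0,0,0],"jaw":0},{"offset":[-0.5,0,2.5],"twist":[0,0,0],"jaw":0},{"offset":[-0.65,0,2.5],"twist":[0,0,0],"jaw":0},{"offset":[-0.8,0,2.5],"twist":[0,0,0],"jaw":0},{"offset":[-0.95,0,2.5],"twist":[0,0,0],"jaw":0}]'; python3 -c "
from h import *
where()"
```

```text
clock: 7.72
tcp_pos: [0.504, -0.0621, 0.086]
ee_rot: [0.11, 0.994, 0.0, -0.001]
wrist_force: [-3.0, 0.3, 2.8]
opening: 0.005
finger_force: 1.6
ext xy mm -36.6 -67.3 z 0.086 F ext -3.0 2.8 t 7.725 op 0.005357186632002309
```

```bash
python3 -m pendant '[{"offset":[-0.15,0,0],"twist":[0,0,0],"jaw":0},{"offset":[-0.3,0,0],"twist":[0,0,0],"jaw":0},{"offset":[-0.45,0,0],"twist":[0,0,0],"jaw":0},{"offset":[-0.6,0,0],"twist":[0,0,0],"jaw":0},{"offset":[-0.75,0,0],"twist":[0,0,0],"jaw":0},{"offset":[-0.9,0,0],"twist":[0,0,0],"jaw":0}]'; python3 -c "
from h import *
where()"
```

```text
clock: 8.48
tcp_pos: [0.5297, -0.0678, 0.0856]
ee_rot: [0.11, 0.994, 0.0, -0.001]
wrist_force: [-4.2, 0.6, 3.7]
opening: 0.002
finger_force: 2.3
ext xy mm -10.2 -67.2 z 0.0856 F ext -4.2 3.7 t 8.475 op 0.0016849509692435885
```

Tool x is -10, so lever travel is about 0.038 and it is being pushed out of the middle notch. About 20 mm remains to the end.

```bash
python3 -m pendant '[{"offset":[-0.15,0,0],"twist":[0,0,0],"jaw":0},{"offset":[-0.3,0,0],"twist":[0,0,0],"jaw":0},{"offset":[-0.45,0,0],"twist":[0,0,0],"jaw":0},{"offset":[-0.55,0,0],"twist":[0,0,0],"jaw":0},{"offset":[-0.65,0,0],"twist":[0,0,0],"jaw":0},{"offset":[-0.65,0,0],"twist":[0,0,0],"jaw":0}]'; python3 -c "
from h import *
where()"
```

```text
clock: 9.22
tcp_pos: [0.5501, -0.0724, 0.0858]
ee_rot: [0.11, 0.994, -0.0, 0.0]
wrist_force: [0.4, -0.4, 0.7]
opening: 0.001
finger_force: 0.0
ext xy mm 10.6 -67.2 z 0.0858 F ext 0.4 0.7 t 9.225 op 0.0007758821741227872
```

The force is gone, so the lever has snapped ahead into the last notch. I'll retreat and check.

```bash
python3 -m pendant '[{"offset":[0.5,0,0],"twist":[0,0,0],"jaw":0},{"offset":[0.6,0,-1.5],"twist":[0,0,0],"jaw":0},{"offset":[0.6,0,-3.5],"twist":[0,0,0],"jaw":0},{"offset":[0.6,0,-5],"twist":[0,0,0],"jaw":0},{"offset":[2.6,2,-5],"twist":[0,0,0],"jaw":0},{"offset":[4,4,-5],"twist":[0,0,0],"jaw":0},{"offset":[4,6,-5],"twist":[0,0,0],"jaw":0},{"offset":[4,8,-5],"twist":[0,0,0],"jaw":0},{"offset":[4,10,-5],"twist":[0,0,0],"jaw":0},{"offset":[4,12,-5],"twist":[0,0,0],"jaw":0},{"offset":[4,14,-5],"twist":[0,0,0],"jaw":0},{"offset":[4,14,-5],"twist":[0,0,0],"jaw":0},{"offset":[4,14,-5],"twist":[0,0,0],"jaw":0}]'; python3 - <<'E'
from h import *
where()
im=ctrl.get_image("top");cv2.imwrite("pics/t2.png",cv2.resize(im["frame"][130:380,160:460],(720,600)))
for n in("shutter_grip","lever_grip","paint_pot","screwdriver","dropper","tape"):
    for d in ctrl.place_of("top",n)[:1]:
        p=pos(im,d["point"],.095)[:2]-C; print(n,d["confidence"],np.round(d["point"]),(p@e*1000).round(1),(p@f*1000).round(1))
E
```

```text
clock: 10.85
tcp_pos: [0.5239, 0.3637, 0.2351]
ee_rot: [0.11, 0.994, -0.001, -0.001]
wrist_force: [-0.6, -0.6, -0.2]
opening: -0.001
finger_force: 0.0
ext xy mm -110.8 352.4 z 0.2351 F ext -0.4 -0.2 t 10.85 op -0.0006642223459172987
shutter_grip 0.92 [267. 230.] -22.5 59.3
lever_grip 0.7 [347. 213.] 35.5 -68.5
paint_pot 0.95 [356. 198.] 65.2 -78.1
screwdriver 0.59 [280. 315.] -158.8 5.2
dropper 0.74 [206. 224.] -34.0 163.6
tape 0.87 [395. 283.] -66.9 -172.1
```

View pics/t2.png

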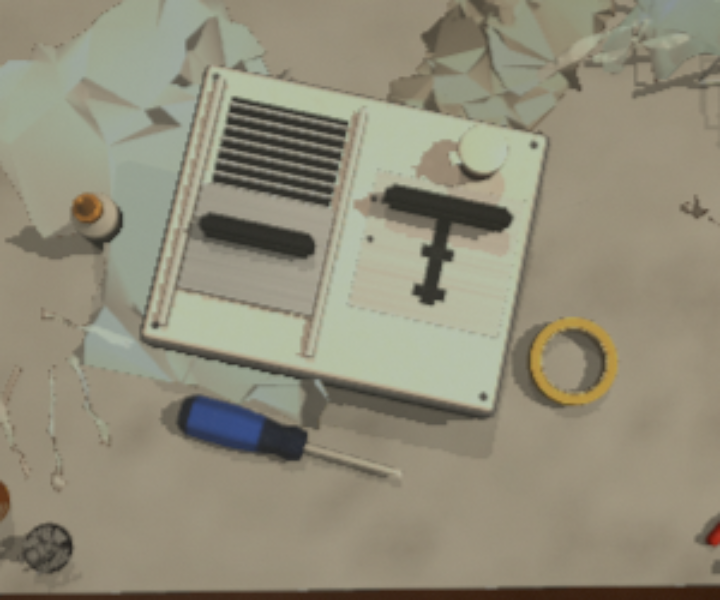

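The picture shows the shutter ridge forward at (255,235) with the grille bare. The lever is at (448,207), at the far end of its slot, and the pot, tape, screwdriver and bottle are where they were. Handing in.

```bash
python3 -c "
from station import ctrl
print(ctrl.sign_off())"
```

```text
the job is handed in; nothing more can be done
None
```

I pushed the shutter open to its stop, then the speed lever into the last notch; the pot, screwdriver, bottle and tape look undisturbed, the hand is clear, and the job is handed in (no verdict was returned).

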